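# Pin the hook bar back on its rail stand

### The arm

A 6-joint arm with a two-finger parallel gripper is mounted at the origin on the work surface. World frame = base frame: x ahead of the robot, y to its left, z up, the work surface at z = 0. Lengths are in m, angles in rad, forces in N, time in s.
With the tool pointing down it reaches from about 0.375 to 0.975 m from the base axis. Payload 3.8 kg.
Tool frame: the origin (TCP) lies between the finger pads; the fingertips stand 19 mm ahead of it and the grasp point (between the pads) is the TCP (tips_ahead is the distance from the TCP to the fingertips, in m); z points along the fingers, y is the line along which they close (so a half turn about z gives the same grasp; the last joint's range is limited). The gripper opens to 88 mm and grips with 3 to 60 N. Pads are 18 mm wide; open, the fingers measure 123 mm over their backs; the gripper's body (75 mm by 187 mm) begins 45 mm behind the grasp point.
Start: joints at [1.111, 0.264, 1.604, -0, 1.274, -0.037], TCP at [0.277, 0.616, 0.258] pointing down, gripper open.
Joint ranges: [-2.63, 2.63], [-0.94, 2.18], [0.31, 2.57], [-1.31, 4.45], [0, 2.66], [-2.55, 2.55]. Speed limits (rad/s): [2.57, 2.57, 3.14, 3.14, 3.14, 3.14].

### API

Orientations are given as a unit quaternion [x, y, z, w].
In Python, from rig import * gives the robot as it stands.
- The arm moves only by the tool jog_arm, never from a script. Its argument "series" is text: rows parted by semicolons, each of 7 numbers parted by spaces: the shift along the world's x, y, z in units of 0.5 m (1.0 is 0.5 m), then the turn, a rotation vector about the world's x, y, z in units of 0.5 rad (1.0 is 0.5 rad), then the opening, from 0 (shut) to 1 (fully open). A call has 1 to 20 rows; each row is the pose to reach, as a shift and turn from the pose commanded when the call began; what a row does not reach only later rows make up. A row lasts 1/8 s, in which the tool goes at most 62.5 mm and 10.7 degrees, less where a joint would pass 70% of its speed; a pose out of reach is approached as far as the arm can. A call with a number of a shift or a turn outside -1 to 1 is refused whole. A call with a gripper value outside its range is refused whole. The fingers move at their own pace and stop on an object; the grip force is fixed at half the most. Time passes only in rows, so rows that repeat a pose let the fingers close. It gives the time, the measured TCP pose, the force, the opening and the grip force at its end, in the units of the state.
- sense(): the state, without advancing time (a new reading comes with each control period).
- grab_frame(name): name is "scene" or "top"; returns the picture (420x560x3 uint8, blue, green, red); there is no depth.
- camera_model(name): a dict with "camera_matrix" (3x3 intrinsics, pixels), "extrinsics" (4x4, takes a point from camera to world coordinates). Camera axes: x right, y down, z forward; pixel columns grow to the right and rows downward; lengths in m; the calibration is good to about 2 mm. A picture is of the moment at which its call begins. camera_model takes no time and is no camera call.
- finish_job(): hands the job in; it is judged then, once.
The state is a dict: "t": time; "joint_pos": joint angles; "dq": joint speeds; "effort": joint torques, N m; "tool_pos": TCP position; "ee_rot": TCP orientation; "wrist_force": force on the tool from outside, world axes, zero at the start; "ft_torque": the same for the moment, N m; "width": finger opening in m; "finger_force": force on a finger pad.
Only numpy, scipy, OpenCV 4.12 (cv2) and the standard library are available. Lean on these libraries where they do the work, as an engineer would, in place of code of your own. Each camera call takes 0.05 s, during which the arm holds its last target. There are 200 camera calls.

### The job

Put the hook bar back on the rail stand: lay it level with its eye between the two fork plates and its other end down in the notch of the saddle post. Then push the headed pin down through the fork and the eye until its head sits fully home in the cup on top of the fork, let go of everything, and leave the jug, saucer and tin where they are.

Things in the scene. Friction and masses are not known exactly. Their poses are not given: they have to be found in the camera images.
- stand: Fixed rail stand: wooden base 250 x 70 x 12 mm, a steel fork head on a column at its -x end, a thin saddle post at its +x end. Origin: centre of the base's underside; x from fork to saddle, z up. The fork is a C of two 40 x 40 mm plates, open to +x and both y sides, hole axis at x = -80 mm. Its back, face at x = -100.5 mm, is a stop: an eye pushed up to it lines up in x to 0.5 mm.
- fork_seat (a point): Nominal hole axis at 180 mm up, the floor of the cup, where the underside of the pin's head must rest. The fork head is clamped firmly up to 4.5 mm to either side of this point along the stand's y: see or feel for the true hole. Cup: 29 mm round recess, rim 8 mm high. Upper plate below it z 170 to 180 mm, hole 15.6 mm. Axes as the stand.
- fork_floor (a point): Nominal hole axis (see fork_seat) at 150 mm up: top of the lower plate, where the eye's underside rests. Gap above it 20 mm. Lower plate z 138 to 150 mm, hole 15.6 mm. Under it a sprung ball (z 132 mm) bears sideways on the pin: the last 10 mm of its travel take up to about 15 N of push. Axes as the stand.
- saddle (a point): Centre of the saddle notch's floor, 150 mm up, at stand x = 80 mm: notch 20 mm wide in y, cheeks 9 mm high, post 8 mm thick in x, 36 mm wide. Axes as the stand.
- bar: Loose steel hook bar, 200 mm long along its x, on its flat underside; 0.3 kg. Origin: centre of the underside; z up. x -100 to -60 mm: flat eye 42 mm wide, 12 mm thick (z 0 to 12); then a beam 14 mm wide, 22 mm high (grip it across y near x = -10 mm); x 92 to 100 mm: end plate 42 mm wide, 26 mm high. Two hooks stick out 30 mm to -y at x = -42 and 45 mm, z 15 to 28.
- bar_eye (a point): Centre of the eye's hole at the bar's underside, bar x = -80 mm: a vertical slot 16.6 mm along x, 28 mm along y, so the eye need not follow the fork's sideways offset.
- bar_rest (a point): Point on the bar's underside (bar x = 80 mm) that belongs on the saddle notch's floor.
- pin: Loose steel headed pin, 70 mm long, 0.12 kg, standing head up in the wooden block. Origin: centre of its lower tip; z towards the head. Shank 14 mm diameter, its lowest 8 mm tapering to 11 mm; head a disc 26 mm in diameter, z 58 to 70 mm. The head can be gripped by its sides, but the cup leaves fingers no room there for the last 8 mm of travel.
- pin_neck (a point): Centre of the underside of the pin's head (58 mm above its tip).
- block: Fixed wooden block 56 x 56 x 40 mm with a 17 mm hole, 30 mm deep, in its top, in which the pin stands loosely, its tip 10 mm above the counter. Origin: centre of the underside.
- jug: Bystander: clear plastic measuring jug with a handle, 90 mm wide, 130 mm high. Origin: centre of the underside.
- saucer: Bystander: white ceramic saucer, 100 mm wide, 18 mm high. Origin: centre of the underside.
- tin: Bystander: closed tin, 80 mm wide, 90 mm high. Origin: centre of the underside.

How it is judged:
On the way, in this order (a step that is already met when the one before it is completed fails the run):
1. the bar lies with its eye between the fork plates and its other end in the saddle notch (y of bar_rest in the frame of saddle between -0.006 and 0.006 m and z of bar_rest in the frame of saddle between -0.003 and 0.004 m and z of bar_eye in the frame of fork_floor between -0.003 and 0.004 m and x of bar_eye in the frame of fork_floor between -0.008 and 0.008 m and y of bar_eye in the frame of fork_floor between -0.012 and 0.012 m), for 0.2 s.
2. the pin's tip has gone down through the fork's upper plate and the bar's eye (z of pin in the frame of fork_floor below -0.002 m and x of pin in the frame of fork_floor between -0.005 and 0.005 m and y of pin in the frame of fork_floor between -0.01 and 0.01 m and x of bar_eye in the frame of fork_floor between -0.005 and 0.005 m and y of bar_eye in the frame of fork_floor between -0.01 and 0.01 m), for 0.1 s.
At the end, for the whole second after the job is handed in: Bar level on both supports (4 mm in height): eye within 4 mm along and 10 mm across of the nominal axis, end within 6 mm of the notch's middle. Pin upright (0.08 rad), tip and neck within 4 mm along and 8 mm across, head's underside within 2 mm of the cup floor. Both at rest (y of bar_rest in the frame of saddle between -0.006 and 0.006 m and z of bar_rest in the frame of saddle between -0.003 and 0.004 m and z of bar_eye in the frame of fork_floor between -0.003 and 0.004 m and z of pin_neck in the frame of fork_seat between -0.003 and 0.002 m and x of pin_neck in the frame of fork_seat between -0.004 and 0.004 m and y of pin_neck in the frame of fork_seat between -0.008 and 0.008 m and x of pin in the frame of fork_seat between -0.004 and 0.004 m and y of pin in the frame of fork_seat between -0.008 and 0.008 m and x of bar_eye in the frame of fork_floor between -0.004 and 0.004 m and y of bar_eye in the frame of fork_floor between -0.01 and 0.01 m and angle between each of pin, bar's own z axis and vertical below 0.08 rad and linear speed of each of pin, bar below 0.02 m/s); the robot touches nothing.
It fails at once if the jug is pushed more than 30 mm or tipped (distance of jug from where it was at the start of the episode above 0.03 m or angle between jug's own z axis and vertical above 0.35 rad).
It fails at once if the saucer is pushed more than 30 mm or tipped (distance of saucer from where it was at the start of the episode above 0.03 m or angle between saucer's own z axis and vertical above 0.35 rad).
It fails at once if the tin is pushed more than 30 mm or tipped (distance of tin from where it was at the start of the episode above 0.03 m or angle between tin's own z axis and vertical above 0.35 rad).
It also fails if it takes over 67 s, if anything falls off the work surface, if the arm or the gripper's body presses on something with over 40 N, if the wrist force passes 120 N, or if a joint passes its speed limit or range.

## Working session

There is one attempt and no reset: what is moved stays moved. The work goes in short steps, Python scripts to look and compute and a tool call to move; the robot and the scene stay as the last step left them, time stands still between calls to the robot, and variables do not carry over. Pictures are saved under pics/ and viewed, at most 10 in all, crops included, and the job is handed in when it is done.

Besides the shell and the picture viewer there is one more tool, called after "Emit:" by a JSON object that holds its "fn" and its "kwargs", one argument or row to a line. jog_arm: Moves the arm, as the interface text tells. Shifts and turns lie within -1 to 1; 1 stands for 0.5 m of shift or 0.5 rad of turn. Its arguments: {"type":"object","properties":{"series":{"type":"string"}},"required":["series"]}

```bash
mkdir -p pics; python3 - <<'E'
from rig import *
import cv2
for n in("scene","top"):
    cv2.imwrite(f"pics/{n}0.png",grab_frame(n))
    m=camera_model(n);print(n,m["camera_matrix"],m["extrinsics"])
print(sense())
E
```

```text
scene [[506.2778366    0.         271.97867496]
 [  0.         506.2778366  206.07348506]
 [  0.           0.           1.        ]] [[ 7.43757059e-01  4.60857251e-01 -4.84185947e-01  1.13801138e+00]
 [ 6.68449820e-01 -5.12207794e-01  5.39275453e-01 -6.43026918e-01]
 [ 5.25186797e-04 -7.24743934e-01 -6.89018109e-01  9.90477766e-01]
 [ 0.00000000e+00  0.00000000e+00  0.00000000e+00  1.00000000e+00]]
top [[539.67262191   0.         278.78147654]
 [  0.         539.67262191 203.23382867]
 [  0.           0.           1.        ]] [[-0.01668781 -0.99590365  0.08886748  0.41295598]
 [-0.99979742  0.01762105  0.00972732 -0.00936426]
 [-0.01125341 -0.08868715 -0.99599596  1.67952492]
 [ 0.          0.          0.          1.        ]]
{'t': 0.1, 'joint_pos': array([ 1.11110571e+00,  2.64626184e-01,  1.60522502e+00,  5.85797698e-06,
        1.27368754e+00, -3.68841650e-02]), 'dq': array([-0.00074801, -0.00151923, -0.0017337 , -0.0013584 , -0.00025522,
       -0.00029162]), 'effort': array([-1.41062192e-04, -5.03621149e+01, -3.58071649e+01,  7.30293081e-02,
        2.34688015e-02, -2.96011092e-05]), 'tool_pos': array([0.27669282, 0.61503044, 0.25655396]), 'ee_rot': array([ 2.09832835e-01,  9.77736792e-01, -9.42518255e-04, -2.41834163e-04]), 'wrist_force': array([-0.46853466, -0.09153401,  0.68149631]), 'ft_torque': array([ 0.016495  ,  0.00714062, -0.03006511]), 'finger_force': 0.0, 'width': 0.08790607153261246}
```

View pics/scene0.png

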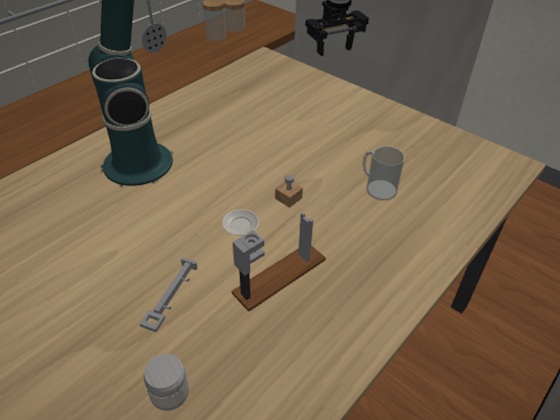

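View pics/top0.png

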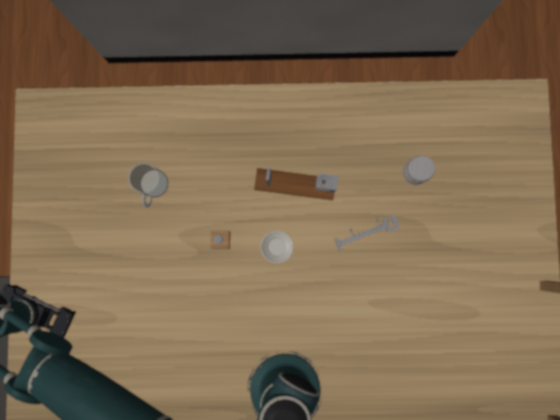

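The scene picture shows the stand with its fork near (250,250) and saddle at (305,240), the bar from (152,320) to (190,265), and the pin in its block at (289,190). In the top view the fork is at (327,183), the saddle at (268,176), the bar's eye at (390,223) and its end plate at (339,244), and the pin at (220,239). I'll enlarge both.

```bash
python3 - <<'E'
import cv2
a=cv2.imread("pics/top0.png")[155:275,200:410];cv2.imwrite("pics/topc.png",cv2.resize(a,None,fx=3.8,fy=3.8,interpolation=cv2.INTER_CUBIC))
a=cv2.imread("pics/scene0.png")[170:335,135:335];cv2.imwrite("pics/scenec.png",cv2.resize(a,None,fx=3.6,fy=3.6,interpolation=cv2.INTER_CUBIC))
E
```

```text
(no output)
```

View pics/topc.png

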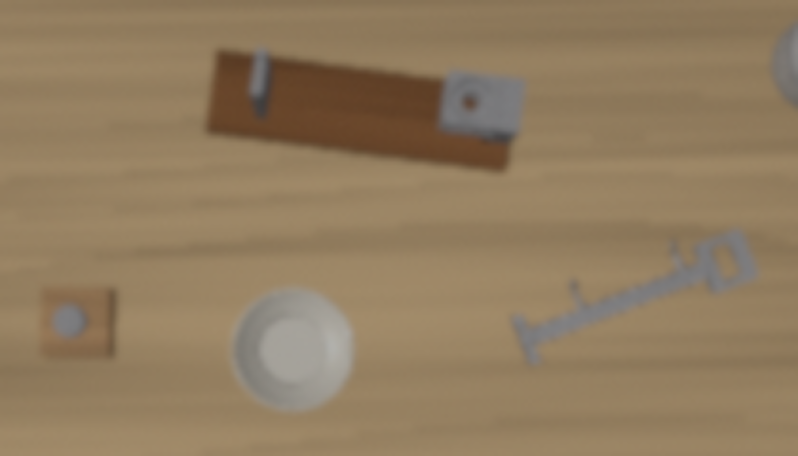

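View pics/scenec.png

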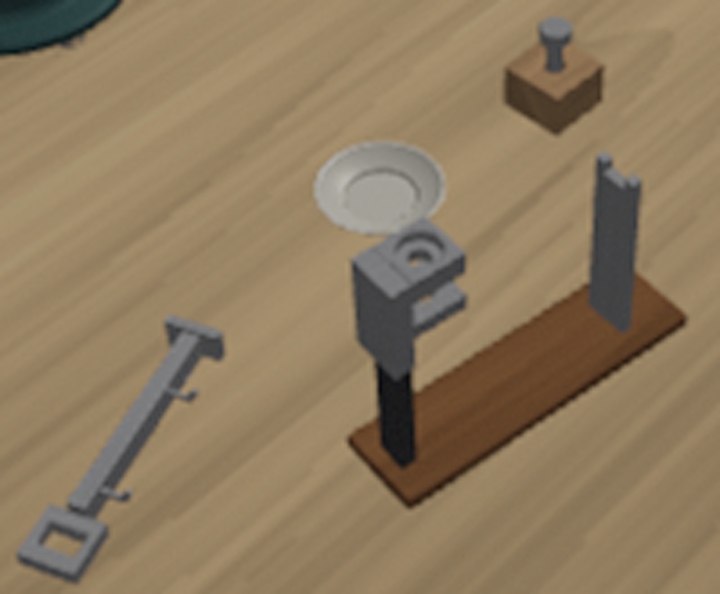

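```bash
cat > h.py <<'E'
import numpy as np
from scipy.optimize import least_squares
from rig import camera_model
CM={n:camera_model(n) for n in("scene","top")}
def proj(n,p):
    m=CM[n];E=m["extrinsics"];c=(np.atleast_2d(p)-E[:3,3])@E[:3,:3];q=c@m["camera_matrix"].T
    return q[:,:2]/q[:,2:]
def px(n,c):
    c=np.atleast_2d(c)+.5
    return c/3.8-.5+[200,155] if n=="top" else c/3.6-.5+[135,170]
def R(a): return np.array([[np.cos(a),-np.sin(a),0],[np.sin(a),np.cos(a),0],[0,0,1]])
def fit(obs,x0,rotfix=None,name=""):
    """obs: list (cam,cropuv,objxyz mm)"""
    def f(v):
        a=v[2] if rotfix is None else rotfix
        return np.concatenate([(proj(n,R(a)@(np.array(o)/1000)+[v[0],v[1],0])-px(n,c)).ravel() for n,c,o in obs])
    s=least_squares(f,x0 if rotfix is None else x0[:2],loss="soft_l1");r=f(s.x).reshape(-1,2)
    print(name,s.x.round(4));
    for o,e in zip(obs,r): print("   ",o[0],o[2],e.round(1))
    return s.x
E
cat > fit.py <<'E'
from h import *
T,S="top","scene"
st=[(T,(217,51),(125,-35,12)),(T,(207,132),(125,35,12)),(T,(506,170),(-125,35,0)),
    (S,(348,438),(-125,35,12)),(S,(411,497),(-125,-35,12)),(S,(685,318),(125,-35,12)),
    (S,(619,169),(80,0,159)),(T,(260,73),(80,0,159))]
s=fit(st,[.5,0,1.6],name="stand")
fit([(S,(420,257),(-80,0,180)),(S,(419,251),(-80,0,188)),(T,(470,102),(-80,0,180))],s,rotfix=s[2],name="fork(stand origin implied)")
for n in(S,T): fit([(n,)+z for z in ([((420,257),(-80,0,180)),((419,251),(-80,0,188))] if n==S else [((470,102),(-80,0,180))])],s,rotfix=s[2],name="fork "+n)
bar=[(T,(740,231),(-100,-21,12)),(T,(757,276),(-100,21,12)),(T,(712,292),(-60,21,12)),(T,(697,247),(-60,-21,12)),(T,(725,262),(-80,0,12)),
 (T,(512,319),(100,-21,26)),(T,(529,363),(100,21,26)),(T,(539,359),(92,21,26)),(T,(524,315),(92,-21,26)),
 (S,(50,507),(-60,21,12)),(S,(106,525),(-60,-21,12)),(S,(20,548),(-100,21,12)),(S,(78,570),(-100,-21,12)),(S,(169,318),(96,21,26)),(S,(222,337),(96,-21,26))]
fit(bar,[.4,-.2,1.9],name="bar")
fit([b for b in bar if b[0]==T],[.4,-.2,1.9],name="barT");
pin=[(S,(555,28),(0,0,80)),(T,(68,320),(0,0,80))]
fit(pin,[.4,.2,0],rotfix=0,name="pin")
fit([pin[0]],[.4,.2,0],rotfix=0,name="pinS")
fit([pin[1]],[.4,.2,0],rotfix=0,name="pinT")
E
python3 fit.py
```

```text
stand [ 0.6243 -0.0437  1.4359]
    top (125, -35, 12) [-0.5 -0.8]
    top (125, 35, 12) [-0.6 -0. ]
    top (-125, 35, 0) [ 0.3 -0.3]
    scene (-125, 35, 12) [-1.3 -0.2]
    scene (-125, -35, 12) [-0.5  2.2]
    scene (125, -35, 12) [ 0.6 -1.4]
    scene (80, 0, 159) [-0.7 -0.6]
    top (80, 0, 159) [-0.3 -0.7]
fork(stand origin implied) [ 0.6191 -0.0415]
    scene (-80, 0, 180) [-0.2  0. ]
    scene (-80, 0, 188) [-0.1 -0.8]
    top (-80, 0, 180) [ 0.1 -0.9]
fork scene [ 0.6201 -0.0421]
    scene (-80, 0, 180) [-0.1  0.4]
    scene (-80, 0, 188) [ 0.1 -0.4]
fork top [ 0.6164 -0.041 ]
    top (-80, 0, 180) [0. 0.]
bar [ 0.4675 -0.2613  1.9185]
    top (-100, -21, 12) [-0.4 -1.2]
    top (-100, 21, 12) [ 0.2 -0.3]
    top (-60, 21, 12) [-0.   0.1]
    top (-60, -21, 12) [-1.2 -0.8]
    top (-80, 0, 12) [ 0.  -0.7]
    top (100, -21, 26) [-0.4 -1.3]
    top (100, 21, 26) [ 0.2 -0. ]
    top (92, 21, 26) [-0.   0.1]
    top (92, -21, 26) [-1.1 -1.2]
    scene (-60, 21, 12) [-0.3 -1.6]
    scene (-60, -21, 12) [-0.1 -0.9]
    scene (-100, 21, 12) [-1.5  0.7]
    scene (-100, -21, 12) [-1.6  0.6]
    scene (96, 21, 26) [-0.6 -0.8]
    scene (96, -21, 26) [-0.5 -1.2]
barT [ 0.4657 -0.2621  1.9171]
    top (-100, -21, 12) [-0.1 -0.6]
    top (-100, 21, 12) [0.5 0.3]
    top (-60, 21, 12) [0.2 0.7]
    top (-60, -21, 12) [-0.9 -0.2]
    top (-80, 0, 12) [ 0.3 -0.1]
    top (100, -21, 26) [-0.1 -0.8]
    top (100, 21, 26) [0.4 0.5]
    top (92, 21, 26) [0.2 0.7]
    top (92, -21, 26) [-0.8 -0.7]
pin [0.4539 0.1887]
    scene (0, 0, 80) [-0.  -0.6]
    top (0, 0, 80) [ 0.3 -0.3]
pinS [0.4558 0.1867]
    scene (0, 0, 80) [-0.  0.]
pinT [0.453  0.1895]
    top (0, 0, 80) [-0. -0.]
```

The fits agree between cameras to about 2 mm, and the fork is offset about +4 mm along the stand's y. Next I move towards the bar.

Emit:
{"fn": "jog_arm", "kwargs": {
  "series": "0.3 -1 0 0 0 -0.8 1;0.3 -1 0 0 0 -0.8 1;0.3 -1 0 0 0 -0.8 1;0.3 -1 0 0 0 -0.8 1;0.3 -1 0 0 0 -0.8 1;0.3 -1 0 0 0 -0.8 1;0.3 -1 0 0 0 -0.8 1;0.3 -1 0 0 0 -0.8 1;0.3 -1 0 0 0 -0.8 1;0.3 -1 0 0 0 -0.8 1"
}}

```text
t: 1.35
tool_pos: [0.427, 0.1141, 0.2574]
ee_rot: [0.402, 0.916, -0.0, -0.0]
wrist_force: [0.3, 0.2, -0.4]
width: 0.088
finger_force: 0.0
```

Emit:
{"fn": "jog_arm", "kwargs": {
  "series": "0.09 -0.77 -0.236 0 0 -0.8 1;0.09 -0.77 -0.236 0 0 -0.8 1;0.09 -0.77 -0.236 0 0 -0.8 1;0.09 -0.77 -0.236 0 0 -0.8 1;0.09 -0.77 -0.236 0 0 -0.8 1;0.09 -0.77 -0.236 0 0 -0.8 1;0.09 -0.77 -0.236 0 0 -0.8 1;0.09 -0.77 -0.236 0 0 -0.8 1;0.09 -0.77 -0.236 0 0 -0.8 1;0.09 -0.77 -0.236 0 0 -0.8 1"
}}

```text
t: 2.6
tool_pos: [0.4724, -0.2679, 0.1401]
ee_rot: [0.573, 0.819, 0.0, 0.0]
wrist_force: [-0.5, -0.1, 0.6]
width: 0.0883
finger_force: 0.0
```

```bash
cat > st.py <<'E'
from rig import *
import numpy as np
from scipy.spatial.transform import Rotation as Ro
s=sense();m=Ro.from_quat(s["ee_rot"]).as_matrix()
print("t",round(s["t"],2),"p",s["tool_pos"].round(4),"yawY",round(np.arctan2(m[1,1],m[0,1]),4),"z",m[:,2].round(4),"F",s["wrist_force"].round(1),"w",round(s["width"],4),"ff",round(s["finger_force"],1))
E
python3 st.py
```

```text
t 2.6 p [ 0.4724 -0.2679  0.1401] yawY 0.35 z [ 5.e-04  1.e-04 -1.e+00] F [-0.5 -0.1  0.6] w 0.0883 ff 0.0
```

Emit:
{"fn": "jog_arm", "kwargs": {
  "series": "-0.002 -0.006 -0.1 0 0 0 1;-0.002 -0.006 -0.18 0 0 0 1;-0.002 -0.006 -0.22 0 0 0 1;-0.002 -0.006 -0.235 0 0 0 1;-0.002 -0.006 -0.235 0 0 0 1;-0.002 -0.006 -0.235 0 0 0 0;-0.002 -0.006 -0.235 0 0 0 0;-0.002 -0.006 -0.235 0 0 0 0;-0.002 -0.006 -0.235 0 0 0 0;-0.002 -0.006 -0.235 0 0 0 0;-0.002 -0.006 -0.235 0 0 0 0"
}}

```text
t: 3.98
tool_pos: [0.4709, -0.2724, 0.0222]
ee_rot: [0.574, 0.819, -0.0, -0.0]
wrist_force: [0.1, -0.0, -0.0]
width: 0.0307
finger_force: 0.0
```

```bash
python3 st.py
```

```text
t 3.98 p [ 0.4709 -0.2724  0.0222] yawY 0.348 z [-1.e-04  1.e-04 -1.e+00] F [ 0.1 -0.  -0. ] w 0.0307 ff 0.0
```

Emit:
{"fn": "jog_arm", "kwargs": {
  "series": "0 0 0 0 0 0 0;0 0 0 0 0 0 0;0 0 0 0 0 0 0;0 0 0 0 0 0 0;0 0 0 0 0 0 0;0 0 0.02 0 0 0 0;0 0 0.08 0 0 0 0;0 0 0.18 0 0 0 0;0 0 0.28 0 0 0 0;0 0 0.36 0 0 0 0;0 0 0.4 0 0 0 0;0 0 0.4 0 0 0 0"
}}

```text
t: 5.48
tool_pos: [0.4718, -0.2731, 0.2247]
ee_rot: [0.574, 0.819, 0.0, 0.002]
wrist_force: [1.0, 0.0, -2.5]
width: 0.0137
finger_force: 30.0
```

```bash
python3 st.py; python3 - <<'E'
from rig import *
import cv2
a=grab_frame("top")[155:275,270:420];b=grab_frame("scene")[150:330,120:320]
z=lambda a,f:cv2.resize(a,None,fx=f,fy=f,interpolation=cv2.INTER_CUBIC)
import numpy as np
a=z(a,2.6);b=z(b,2)
h=max(len(a),len(b));p=lambda q:cv2.copyMakeBorder(q,0,h-len(q),0,0,cv2.BORDER_CONSTANT)
cv2.imwrite("pics/c1.png",np.hstack([p(a),p(b)]))
E
```

```text
t 5.47 p [ 0.4718 -0.2731  0.2247] yawY 0.348 z [ 0.0036 -0.0025 -1.    ] F [ 1.   0.  -2.5] w 0.0137 ff 30.0
```

View pics/c1.png

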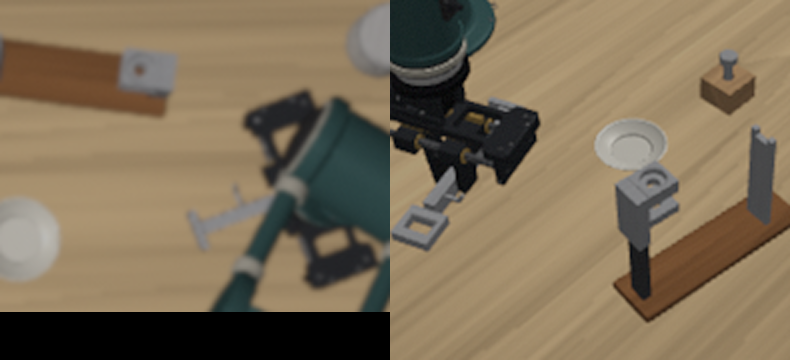

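```bash
python3 - <<'E'
from h import *
T,S="top","scene"
o=[(S,(604,158),(80,14,159)),(S,(634.5,180),(80,-14,159)),(T,(261,50),(80,-18,159)),(T,(258,97),(80,18,159))]
for q in(o,o[:2],o[2:]): fit(q,[.62,-.04],rotfix=1.436,name="saddle->stand")
E
python3 - <<'E'
import cv2,numpy as np
z=lambda a,f:cv2.resize(a,None,fx=f,fy=f,interpolation=cv2.INTER_CUBIC)
a=z(cv2.imread("pics/top0.png")[155:215,250:345],8)
b=z(cv2.imread("pics/scene0.png")[205:267,228:320],8)
cv2.imwrite("pics/st.png",np.vstack([z(a,.5),z(b[:, :],.5)]) if 0 else cv2.resize(np.vstack([a,cv2.resize(b,(760,512))]),(460,600)) if 0 else b)
cv2.imwrite("pics/st2.png",a)
E
```

```text
saddle->stand [ 0.6248 -0.0438]
    scene (80, 14, 159) [-0.5 -0.6]
    scene (80, -14, 159) [-0.7 -0.3]
    top (80, -18, 159) [ 0.2 -1.1]
    top (80, 18, 159) [-0.6 -1. ]
saddle->stand [ 0.6268 -0.0439]
    scene (80, 14, 159) [ 0.1 -0.2]
    scene (80, -14, 159) [-0.1  0.2]
saddle->stand [ 0.6219 -0.0443]
    top (80, -18, 159) [ 0.4 -0. ]
    top (80, 18, 159) [-0.4  0. ]
```

View pics/st.png

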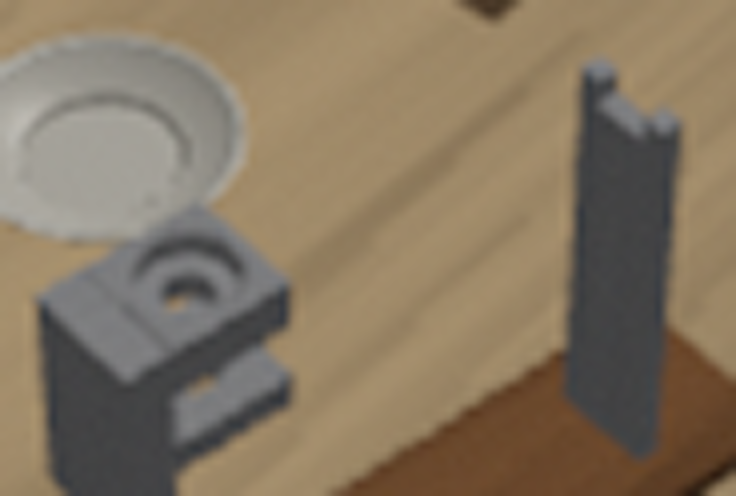

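View pics/st2.png

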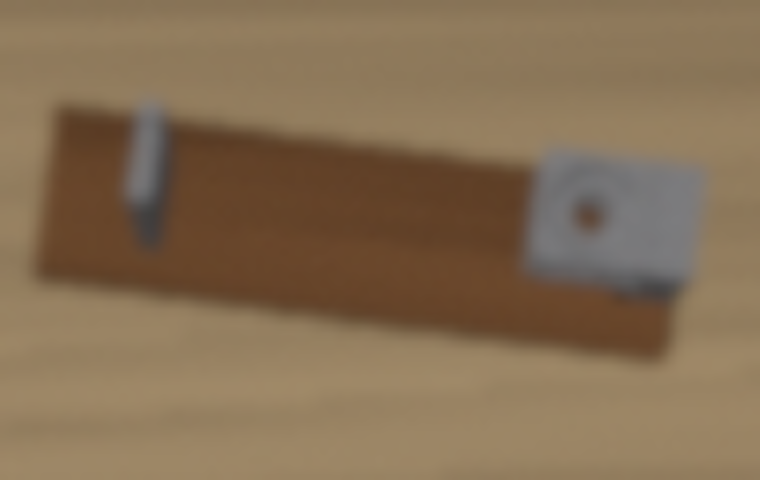

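```bash
cat > f2.py <<'E'
import h
from h import *
h.px=lambda n,c:(np.atleast_2d(c)+.5)/8-.5+([250,155] if n=="top" else [228,205])
T,S="top","scene"
sa=[(S,(600,70),(80,14,159)),(S,(664,120),(80,-14,159))];sb=[(T,(150,102),(80,-18,159)),(T,(140,202),(80,18,159))]
fa=[(S,(191,291),(-80,0,180)),(S,(189,275),(-80,0,188))];fb=[(T,(590,212),(-80,0,180)),(T,(593,205),(-80,0,188)),(T,(535,205),(-60,0,188))]
for q,n in((sa,"saddle S"),(sb,"saddle T"),(fa,"fork S"),(fb,"fork T")): fit(q,[.62,-.04],rotfix=1.436,name=n)
E
python3 f2.py
```

```text
saddle S [ 0.6263 -0.0436]
    scene (80, 14, 159) [-0.1 -0.1]
    scene (80, -14, 159) [0.1 0.1]
saddle T [ 0.6231 -0.0437]
    top (80, -18, 159) [0.1 0. ]
    top (80, 18, 159) [-0.1 -0. ]
fork S [ 0.6198 -0.0414]
    scene (-80, 0, 180) [-0.1  0.3]
    scene (-80, 0, 188) [ 0.1 -0.3]
fork T [ 0.6177 -0.0413]
    top (-80, 0, 180) [ 0.1 -0.1]
    top (-80, 0, 188) [-0.1  0.4]
    top (-60, 0, 188) [ 0.  -0.4]
```

The zoomed crops put the cheeks at (600,70) and (664,120) in the scene view and the fork hole at (191,291) scene and (590,212) top. That gives stand ≈ (0.624,-0.043), yaw 1.436. I'll carry the bar to the hover position at stand x +50 mm.

Emit:
{"fn": "jog_arm", "kwargs": {
  "series": "0.02 0.03 0.06 0 0 -0.1 0;0.06 0.1 0.06 0 0 -0.25 0;0.1 0.18 0.06 0 0 -0.4 0;0.15 0.26 0.06 0 0 -0.55 0;0.2 0.34 0.06 0 0 -0.7 0;0.25 0.42 0.06 0 0 -0.85 0;0.29 0.49 0.06 0 0 -0.966 0;0.31 0.53 0.06 0 0 -0.966 0;0.314 0.536 0.06 0 0 -0.966 0;0.314 0.536 0.06 0 0 -0.966 0;0.314 0.536 0.02 0 0 -0.966 0;0.314 0.536 -0.02 0 0 -0.966 0;0.314 0.536 -0.04 0 0 -0.966 0;0.314 0.536 -0.04 0 0 -0.966 0;0.314 0.536 -0.04 0 0 -0.966 0"
}}

```text
t: 7.45
tool_pos: [0.6283, -0.0045, 0.2026]
ee_rot: [0.753, 0.658, 0.0, 0.0]
wrist_force: [0.7, -0.0, -2.4]
width: 0.0134
finger_force: 30.0
```

```bash
python3 st.py; python3 - <<'E'
from rig import *
import cv2,numpy as np
z=lambda a,f:cv2.resize(a,None,fx=f,fy=f,interpolation=cv2.INTER_CUBIC)
a=grab_frame("scene");cv2.imwrite("pics/s3.png",a);cv2.imwrite("pics/s3c.png",z(a[180:300,215:350],5.5))
cv2.imwrite("pics/t3.png",grab_frame("top"))
E
```

```text
t 7.45 p [ 0.6283 -0.0045  0.2026] yawY -0.1351 z [ 7.e-04 -0.e+00 -1.e+00] F [ 0.7 -0.  -2.4] w 0.0134 ff 30.0
```

View pics/s3c.png

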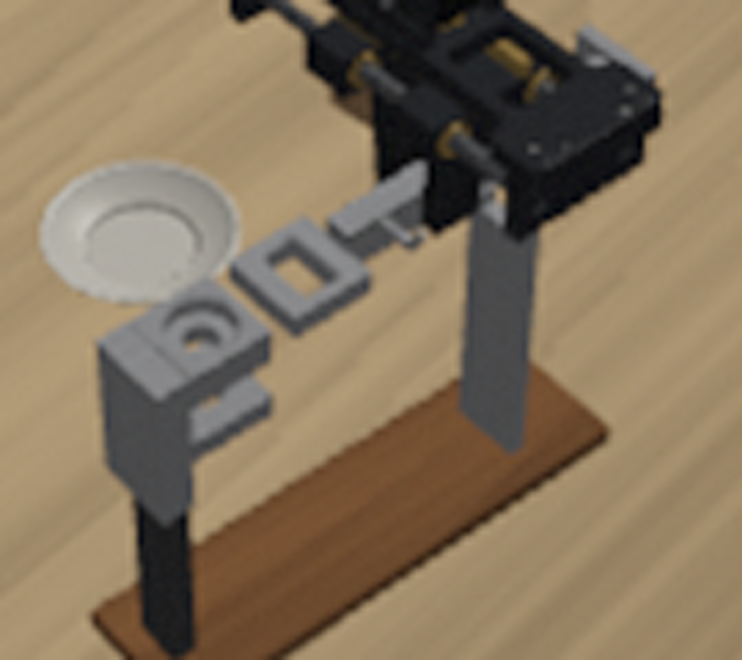

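```bash
cat > f3.py <<'E'
import h
from h import *
h.px=lambda n,c:(np.atleast_2d(c)+.5)/5.5-.5+[215,180]
S="scene";Z=.2026-.0222+.012
q=[(S,(308,220),(-60,21,Z*1e3)),(S,(370,273),(-60,-21,Z*1e3)),(S,(232,268),(-100,21,Z*1e3)),(S,(296,320),(-100,-21,Z*1e3))]
fit(q,[.63,0],rotfix=1.436,name="eye S")
x=np.array([np.cos(1.436),np.sin(1.436)]);print("robot says",np.array([.6283,-.0045])+.0116*x)
fit([(S,(202,338),(-80,0,180)),(S,(200,322),(-80,0,188))],[.62,-.04],rotfix=1.436,name="fork S")
E
python3 f3.py
```

```text
eye S [0.6316 0.004 ]
    scene (-60, 21, 192.4) [-0.4 -0.4]
    scene (-60, -21, 192.4) [0.8 0.4]
    scene (-100, 21, 192.4) [-0.5 -0.7]
    scene (-100, -21, 192.4) [0.2 0.6]
robot says [0.62985891 0.00699477]
fork S [ 0.6188 -0.0409]
    scene (-80, 0, 180) [-0.1 -0.2]
    scene (-80, 0, 188) [0.1 0.2]
```

Emit:
{"fn": "jog_arm", "kwargs": {
  "series": "0.002 0 -0.01 0 0 0 0;0.002 0 -0.025 0 0 0 0;0.002 0 -0.04 0 0 0 0;0.002 0 -0.05 0 0 0 0;0.002 0 -0.055 0 0 0 0;0.002 0 -0.055 0 0 0 0"
}}

```text
t: 8.3
tool_pos: [0.6288, -0.0044, 0.1744]
ee_rot: [0.753, 0.658, -0.0, -0.0]
wrist_force: [-0.6, -0.9, -2.1]
width: 0.0139
finger_force: 30.0
```

```bash
python3 st.py
```

```text
t 8.3 p [ 0.6288 -0.0044  0.1744] yawY -0.135 z [-5.e-04  0.e+00 -1.e+00] F [-0.6 -0.9 -2.1] w 0.0139 ff 30.0
```

Emit:
{"fn": "jog_arm", "kwargs": {
  "series": "-0.001 -0.01 0 0 0 0 0;-0.003 -0.025 0 0 0 0 0;-0.006 -0.045 0 0 0 0 0;-0.008 -0.06 0 0 0 0 0;-0.01 -0.072 0 0 0 0 0;-0.011 -0.08 0 0 0 0 0;-0.011 -0.08 0 0 0 0 0"
}}

```text
t: 9.18
tool_pos: [0.6234, -0.0447, 0.1747]
ee_rot: [0.753, 0.658, 0.0, -0.0]
wrist_force: [0.5, 1.0, -2.3]
width: 0.0134
finger_force: 30.0
```

Emit:
{"fn": "jog_arm", "kwargs": {
  "series": "-0.001 -0.004 0 0 0 0 0;-0.001 -0.008 0 0 0 0 0;-0.002 -0.012 0 0 0 0 0;-0.002 -0.016 0 0 0 0 0;-0.002 -0.016 0 0 0 0 0"
}}

```text
t: 9.8
tool_pos: [0.6225, -0.0515, 0.1747]
ee_rot: [0.753, 0.658, 0.001, -0.001]
wrist_force: [0.4, 5.5, -2.6]
width: 0.0137
finger_force: 30.0
```

Emit:
{"fn": "jog_arm", "kwargs": {
  "series": "0 -0.002 0 0 0 0 0;0 -0.004 0 0 0 0 0;0 -0.004 0 0 0 0 0"
}}

```text
t: 10.18
tool_pos: [0.6225, -0.0516, 0.1747]
ee_rot: [0.753, 0.658, 0.002, -0.002]
wrist_force: [0.7, 11.0, -1.8]
width: 0.0138
finger_force: 30.0
```

Emit:
{"fn": "jog_arm", "kwargs": {
  "series": "0 0.003 -0.002 0 0 0 0;0 0.003 -0.004 0 0 0 0;0 0.003 -0.005 0 0 0 0;0 0.003 -0.006 0 0 0 0;0 0.003 -0.006 0 0 0 0"
}}

```text
t: 10.8
tool_pos: [0.6231, -0.0517, 0.1726]
ee_rot: [0.753, 0.658, 0.001, -0.0]
wrist_force: [0.9, 6.7, 0.7]
width: 0.0138
finger_force: 30.0
```

```bash
python3 st.py
```

```text
t 10.8 p [ 0.6231 -0.0517  0.1726] yawY -0.1348 z [ 0.0017  0.0018 -1.    ] F [0.9 6.7 0.7] w 0.0138 ff 30.0
```

Emit:
{"fn": "jog_arm", "kwargs": {
  "series": "0 0 0 0 0 0 0.6;0 0 0 0 0 0 0.6;0 0 0 0 0 0 0.6;0 0 0 0 0 0 0.6;0 0 0 0 0 0 0.6;0 0 0.03 0 0 0 0.6;0 0 0.1 0 0 0 0.6;0 0 0.17 0 0 0 0.6;0 0 0.2 0 0 0 0.6"
}}

```text
t: 11.92
tool_pos: [0.6239, -0.0531, 0.2756]
ee_rot: [0.753, 0.658, 0.002, 0.002]
wrist_force: [-0.4, 0.8, 0.0]
width: 0.0527
finger_force: 0.0
```

```bash
python3 st.py
```

```text
t 11.93 p [ 0.6239 -0.0531  0.2756] yawY -0.135 z [ 5.3e-03 -6.0e-04 -1.0e+00] F [-0.4  0.8  0. ] w 0.0527 ff 0.0
```

Emit:
{"fn": "jog_arm", "kwargs": {
  "series": "-0.05 0.06 0 0 0 0 1;-0.12 0.16 0 0 0 0 1;-0.19 0.26 -0.02 0 0 0 1;-0.26 0.36 -0.1 0 0 0 1;-0.31 0.43 -0.18 0 0 0 1;-0.335 0.475 -0.25 0 0 0 1;-0.34 0.485 -0.29 0 0 0 1;-0.34 0.485 -0.3 0 0 0 1;-0.34 0.485 -0.3 0 0 0 1"
}}

```text
t: 13.05
tool_pos: [0.4528, 0.1894, 0.1219]
ee_rot: [0.753, 0.658, -0.0, 0.0]
wrist_force: [-0.8, -0.1, -0.2]
width: 0.0882
finger_force: 0.0
```

```bash
python3 st.py; python3 - <<'E'
from rig import *
import cv2,numpy as np
z=lambda a,f:cv2.resize(a,None,fx=f,fy=f,interpolation=cv2.INTER_CUBIC)
b=grab_frame("top");cv2.imwrite("pics/t4.png",b)
a=grab_frame("scene");cv2.imwrite("pics/s4.png",a)
cv2.imwrite("pics/c4.png",np.vstack([z(a[205:270,225:325],4),z(b[160:210,255:355],4)]))
E
```

```text
t 13.05 p [0.4528 0.1894 0.1219] yawY -0.1352 z [ 1.e-04 -1.e-04 -1.e+00] F [-0.8 -0.1 -0.2] w 0.0882 ff 0.0
```

View pics/c4.png

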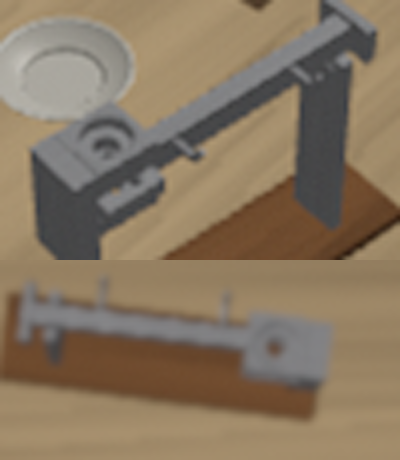

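The bar lies in the fork and the notch, with the cup hole clear at (108,147) in the crop. Next I grip the pin.

Emit:
{"fn": "jog_arm", "kwargs": {
  "series": "0.002 0 -0.03 0 0 0 1;0.002 0 -0.055 0 0 0 1;0.002 0 -0.064 0 0 0 1;0.002 0 -0.064 0 0 0 0;0.002 0 -0.064 0 0 0 0;0.002 0 -0.064 0 0 0 0;0.002 0 -0.064 0 0 0 0;0.002 0 -0.064 0 0 0 0;0.002 0 -0.064 0 0 0 0;0.002 0 -0.064 0 0 0 0;0.002 0 -0.064 0 0 0 0;0.002 0 -0.064 0 0 0 0;0.002 0 -0.064 0 0 0 0"
}}

```text
t: 14.78
tool_pos: [0.4535, 0.1896, 0.0897]
ee_rot: [0.753, 0.658, 0.0, -0.0]
wrist_force: [0.7, 0.1, 1.6]
width: 0.0241
finger_force: 30.0
```

```bash
python3 st.py
```

```text
t 14.78 p [0.4535 0.1896 0.0897] yawY -0.135 z [ 0.  0. -1.] F [0.7 0.1 1.6] w 0.0241 ff 30.0
```

Emit:
{"fn": "jog_arm", "kwargs": {
  "series": "0 0 0.03 0 0 0 0;0 0 0.1 0 0 0 0;0 0 0.2 0 0 0 0;0 0 0.3 0 0 0 0;0 0 0.36 0 0 0 0;0 0 0.4 0 0 0 0;0.02 -0.04 0.42 0 0 0 0;0.07 -0.14 0.42 0 0 0 0;0.12 -0.24 0.42 0 0 0 0;0.17 -0.34 0.42 0 0 0 0;0.22 -0.44 0.42 0 0 0 0;0.26 -0.53 0.42 0 0 0 0;0.29 -0.59 0.42 0 0 0 0;0.307 -0.618 0.41 0 0 0 0;0.307 -0.618 0.38 0 0 0 0;0.307 -0.618 0.38 0 0 0 0;0.307 -0.618 0.38 0 0 0 0"
}}

```text
t: 16.9
tool_pos: [0.6063, -0.1181, 0.2794]
ee_rot: [0.753, 0.658, -0.0, -0.001]
wrist_force: [-0.0, 0.0, -0.7]
width: 0.0239
finger_force: 30.0
```

```bash
python3 st.py; python3 - <<'E'
from rig import *
import cv2,numpy as np
z=lambda a,f:cv2.resize(a,None,fx=f,fy=f,interpolation=cv2.INTER_CUBIC)
b=grab_frame("top");cv2.imwrite("pics/t5.png",b)
a=grab_frame("scene");cv2.imwrite("pics/s5.png",a)
cv2.imwrite("pics/c5.png",z(a[200:260,220:290],10))
E
```

```text
t 16.9 p [ 0.6063 -0.1181  0.2794] yawY -0.1335 z [-1.e-03  5.e-04 -1.e+00] F [-0.   0.  -0.7] w 0.0239 ff 30.0
```

View pics/c5.png

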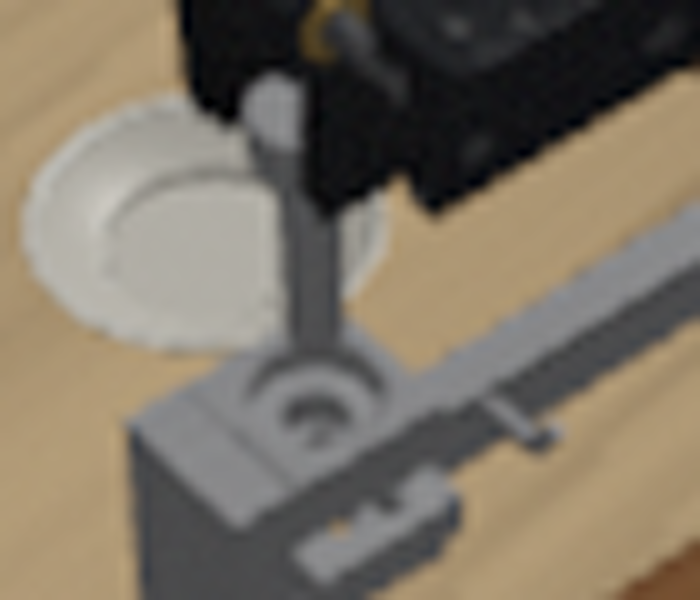

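The pin hangs in the gripper with its shank around (315,320) and the cup hole at (318,415) in the crop. I'll measure its tilt and offset numerically.

```bash
cat > m.py <<'E'
import sys,cv2
from h import *
from rig import sense
def edges(n="pics/s5.png",rows=range(205,238),a=238,b=262):
    g=cv2.imread(n,0).astype(float)
    for r in rows:print(r,g[r,a:b].astype(int))
edges()
s=sense();t=s["tool_pos"];ax=lambda z:proj("scene",[t[0],t[1],z])[0].round(1)
print("axis proj: headtop",ax(.2697),"neck",ax(.2577),"mid",ax(.22),"tip",ax(.1997))
print("mm->px x,y,z at tip",[(proj("scene",[t[0]+.001*(i==0),t[1]+.001*(i==1),.1997+.001*(i==2)])-proj("scene",[t[0],t[1],.1997]))[0].round(2) for i in range(3)])
E
python3 m.py
```

```text
205 [65 13 12 19 14 20 16 16 20 19 16 15 42 57 55 45 35 49 54 38 23 16 17 19]
206 [64 13 13 12 12 14 10 12 14 12 13 19 20 27 33 26 23 35 45 48 35 27 21 15]
207 [75 15 16 12 17 17 15 21 60 79 54 24 25 16 21 17 18 24 35 42 46 44 33 13]
208 [102  10  13  13  16  11  33  82 117 127 114  86  45  13  17  16  18  18
  18  27  40  50  38  14]
209 [129  40  10  16  13   8  67 124 138 137 140 118  56  12  16  20  21  16
  21  17  23  42  36  16]
210 [149  91   7   6  12  12  93 131 136 134 137 114  56  12  20  19  18  20
  19  19  20  30  28  16]
211 [156 128  85  60   7  17  97 131 136 135 137 115  53  10  13  20  19  18
  15  16  18  20  16  22]
212 [156 148 141 119  70  78  97 119 135 136 139 111  45   7  18  18  19  18
  18  18  22  19  16  18]
213 [156 157 157 150 133 138 117  94 121 132 138 111  43  15  19  17  17  15
  19  20  19  18  21  20]
214 [159 158 157 157 157 158 125  67  92 107 120 105  50  11  19  16  21  17
  14  20  16  18  18  17]
215 [162 161 161 159 158 159 133  81  72  77  85  73  35  13  20  17  19  18
  15  21  16  16  17  20]
216 [159 151 147 145 145 150 137  96  72  
[... 1699 characters left out ...]
 152 153]
233 [176 177 175 173 172 173 175 170 156 145 120  78  79  78  77  79 116 136
 142 150 153 153 153 153]
234 [162 165 163 160 161 162 162 155 140 131 115  85  75  76  75  82 102 121
 131 141 148 153 156 154]
235 [145 150 150 146 141 135 132 132 123 107  93  79  74  73  73  74  81  89
 113 132 140 148 153 154]
236 [159 160 158 150 139 135 135 126  99  78  76  87  96 101 100  91  76  75
  85 114 133 140 147 151]
237 [156 153 147 138 135 135 131 110  87  99 112 121 129 133 132 125 114  99
  81  88 119 135 139 142]
axis proj: headtop [250.1 210.4] neck [250.3 214.6] mid [250.8 227.3] tip [251.1 233.9]
mm->px x,y,z at tip [array([0.34, 0.23]), array([ 0.32, -0.25]), array([-0.01, -0.32])]
```

Pin upright and on the TCP axis; hole is at about +1.7 mm x, -1.8 mm y from here. Lower gently.

Emit:
{"fn": "jog_arm", "kwargs": {
  "series": "0.003 -0.004 0 0 0 0 0;0.003 -0.004 -0.01 0 0 0 0;0.003 -0.004 -0.025 0 0 0 0;0.003 -0.004 -0.034 0 0 0 0;0.003 -0.004 -0.038 0 0 0 0;0.003 -0.004 -0.042 0 0 0 0;0.003 -0.004 -0.045 0 0 0 0;0.003 -0.004 -0.045 0 0 0 0"
}}

```text
t: 18.0
tool_pos: [0.6085, -0.1214, 0.2572]
ee_rot: [0.753, 0.658, 0.0, 0.0]
wrist_force: [0.5, -0.5, -1.2]
width: 0.024
finger_force: 30.0
```

Emit:
{"fn": "jog_arm", "kwargs": {
  "series": "0 0 -0.004 0 0 0 0;0 0 -0.008 0 0 0 0;0 0 -0.012 0 0 0 0;0 0 -0.015 0 0 0 0;0 0 -0.015 0 0 0 0"
}}

```text
t: 18.62
tool_pos: [0.6083, -0.1214, 0.2494]
ee_rot: [0.753, 0.658, -0.0, -0.0]
wrist_force: [-0.4, -0.6, -1.3]
width: 0.0238
finger_force: 30.0
```

Emit:
{"fn": "jog_arm", "kwargs": {
  "series": "0 0 -0.006 0 0 0 0;0 0 -0.012 0 0 0 0;0 0 -0.018 0 0 0 0;0 0 -0.024 0 0 0 0;0 0 -0.03 0 0 0 0;0 0 -0.034 0 0 0 0;0 0 -0.034 0 0 0 0"
}}

```text
t: 19.5
tool_pos: [0.6083, -0.1214, 0.2324]
ee_rot: [0.753, 0.658, -0.0, -0.0]
wrist_force: [-0.7, 0.1, -1.2]
width: 0.0243
finger_force: 30.0
```

Emit:
{"fn": "jog_arm", "kwargs": {
  "series": "0 0 -0.006 0 0 0 0;0 0 -0.012 0 0 0 0;0 0 -0.018 0 0 0 0;0 0 -0.024 0 0 0 0;0 0 -0.03 0 0 0 0;0 0 -0.036 0 0 0 0;0 0 -0.039 0 0 0 0;0 0 -0.039 0 0 0 0"
}}

```text
t: 20.5
tool_pos: [0.6084, -0.1214, 0.2131]
ee_rot: [0.753, 0.658, -0.0, -0.0]
wrist_force: [0.3, -0.4, -0.9]
width: 0.0243
finger_force: 30.0
```

Emit:
{"fn": "jog_arm", "kwargs": {
  "series": "0 0 0 0 0 0 0.6;0 0 0 0 0 0 0.6;0 0 0 0 0 0 0.6;0 0 0.02 0 0 0 0.6;0 0 0.05 0 0 0 0.6;0 0 0.06 0 0 0 0;0 0 0.06 0 0 0 0;0 0 0.06 0 0 0 0;0 0 0.06 0 0 0 0;0 0 0.06 0 0 0 0;0 0 0.06 0 0 0 0;0 0 0.06 0 0 0 0;0 0 0.06 0 0 0 0"
}}

```text
t: 22.12
tool_pos: [0.6085, -0.1214, 0.2432]
ee_rot: [0.753, 0.658, 0.0, -0.0]
wrist_force: [0.1, 0.2, 0.3]
width: 0.0004
finger_force: 0.0
```

```bash
python3 st.py
```

```text
t 22.12 p [ 0.6085 -0.1214  0.2432] yawY -0.135 z [-0.  0. -1.] F [0.1 0.2 0.3] w 0.0004 ff 0.0
```

Emit:
{"fn": "jog_arm", "kwargs": {
  "series": "0 0 -0.015 0 0 0 0;0 0 -0.03 0 0 0 0;0 0 -0.036 0 0 0 0;0 0 -0.042 0 0 0 0;0 0 -0.046 0 0 0 0;0 0 -0.05 0 0 0 0;0 0 -0.05 0 0 0 0"
}}

```text
t: 23.0
tool_pos: [0.6087, -0.1215, 0.2184]
ee_rot: [0.753, 0.658, 0.0, 0.0]
wrist_force: [1.0, -0.1, 0.1]
width: 0.0003
finger_force: 0.2
```

Emit:
{"fn": "jog_arm", "kwargs": {
  "series": "0 0 -0.002 0 0 0 0;0 0 -0.004 0 0 0 0;0 0 -0.006 0 0 0 0;0 0 -0.008 0 0 0 0;0 0 -0.01 0 0 0 0;0 0 -0.01 0 0 0 0"
}}

```text
t: 23.75
tool_pos: [0.6087, -0.1214, 0.2134]
ee_rot: [0.753, 0.658, 0.0, 0.0]
wrist_force: [0.3, 1.0, 4.0]
width: 0.0003
finger_force: 2.1
```

Emit:
{"fn": "jog_arm", "kwargs": {
  "series": "0 0 -0.001 0 0 0 0;0 0 -0.002 0 0 0 0;0 0 -0.003 0 0 0 0;0 0 -0.004 0 0 0 0"
}}

```text
t: 24.25
tool_pos: [0.6088, -0.1213, 0.212]
ee_rot: [0.753, 0.658, 0.0, 0.0]
wrist_force: [-0.2, 1.6, 8.5]
width: 0.0001
finger_force: 4.3
```

Emit:
{"fn": "jog_arm", "kwargs": {
  "series": "0 0 -0.002 0 0 0 0;0 0 -0.004 0 0 0 0;0 0 -0.006 0 0 0 0;0 0 -0.006 0 0 0 0"
}}

```text
t: 24.75
tool_pos: [0.6091, -0.1211, 0.2116]
ee_rot: [0.753, 0.658, 0.001, 0.001]
wrist_force: [-4.4, 2.6, 16.8]
width: 0.0004
finger_force: 8.5
```

Emit:
{"fn": "jog_arm", "kwargs": {
  "series": "0 0 -0.002 0 0 0 0;0 0 -0.004 0 0 0 0;0 0 -0.006 0 0 0 0;0 0 -0.006 0 0 0 0"
}}

```text
t: 25.25
tool_pos: [0.6091, -0.121, 0.2113]
ee_rot: [0.753, 0.658, 0.001, 0.001]
wrist_force: [-9.5, 5.6, 28.9]
width: 0.0001
finger_force: 14.0
```

Emit:
{"fn": "jog_arm", "kwargs": {
  "series": "0 0 0.01 0 0 0 0;0 0 0.03 0 0 0 0;0 0 0.08 0 0 0 0;-0.05 0.05 0.16 0 0 0 0;-0.12 0.1 0.24 0 0 0 0;-0.2 0.15 0.3 0 0 0 0;-0.3 0.15 0.3 0 0 0 0;-0.3 0.15 0.3 0 0 0 0"
}}

```text
t: 26.25
tool_pos: [0.4556, -0.0462, 0.3548]
ee_rot: [0.753, 0.658, -0.001, -0.0]
wrist_force: [0.0, -0.2, -0.0]
width: 0.0001
finger_force: 0.0
```

```bash
python3 - <<'E'
from rig import *
import cv2
from h import *
g=grab_frame("scene");cv2.imwrite("pics/s6.png",g);g=cv2.cvtColor(g,cv2.COLOR_BGR2GRAY)
g0=cv2.imread("pics/s4.png",0)
print("now");
for r in range(226,248):print(r,g[r,240:264])
for z in(.188,.192,.196,.200):print(z,proj("scene",[.6085,-.1205,z]).round(1))
for b,l in(((slice(205,235),slice(262,325)),"bar scene"),): print(l,cv2.absdiff(g,g0)[b].max(),cv2.phaseCorrelate(g0[b].astype(float),g[b].astype(float)))
E
```

```text
now
226 [167 167 167 167 167 168 167 167 167 162 153 153 152 151 148 142 161 164
 151 147 147 147 148 148]
227 [167 168 167 167 167 167 167 167 168 155 152 158 153 151 147 156 164 153
 146 147 146 147 149 148]
228 [167 167 167 167 167 168 167 167 167 161 157 156 153 149 158 168 159 147
 148 147 149 149 149 148]
229 [168 168 167 167 167 168 161 161 165 160 158 156 150 153 163 158 146 147
 148 148 148 148 148 147]
230 [166 167 167 167 165 165 156 156 163 161 155 147 140 148 148 142 147 148
 149 148 149 148 146 147]
231 [168 168 168 167 162 162 165 163 158 152 142 131 128 130 139 145 148 150
 148 149 148 148 148 148]
232 [169 169 169 167 166 164 160 155 146 132 128 129 128 130 130 136 145 149
 148 147 147 148 147 148]
233 [170 168 166 167 169 165 148 137 126 124 128 127 124 123 125 128 135 144
 148 148 149 148 147 147]
234 [156 153 155 155 158 149 133 126 123 124 126 125 121 123 119 115 125 135
 142 147 149 148 148 148]
235 [145 141 136 129 127 124 122 126 128 129 128 129 129 131 126 109 110 125
 134 142 148 148 148 147]
236 [152 144 133 129 128 121 123 126 127 128 129 129 129 128 129 1
[... 634 characters left out ...]
126 106  79  70  70]
243 [129 131 128 115 116 124 117 102  86  77  76  77  70  74  83 100 122 127
 117 100  78  70  72  71]
244 [131 132 131 122 113 119 128 129 115 107 101 102 102 110 116 119 117 102
  79  68  70  70  73  72]
245 [131 130 130 130 126 118 118 127 131 131 130 131 133 134 129 107  80  69
  70  71  71  71  72  71]
246 [130 129 129 130 131 127 119 119 127 130 131 131 125 116 102  79  68  70
  72  71  70  81  91  92]
247 [132 130 130 130 130 130 126 118 116 124 125 115 103  79  67  70  71  71
  71  68  79 106 124 122]
0.188 [[251.1 238.5]]
0.192 [[251.1 237.3]]
0.196 [[251. 236.]]
0.2 [[251.  234.7]]
bar scene 11 ((0.025016359403622346, -0.002412346861577319), 0.9939027984013139)
```

```bash
python3 -c "
from rig import *
print(finish_job())"
```

```text
the job is handed in; nothing more can be done
None
```

The job is handed in at about 26 s of the 67 s allowed: the bar lies in the fork and the saddle notch, and the pin's head measures home in the cup by press height and camera (both about 192 mm, not a close-up view). The gripper is clear and the jug, saucer and tin were never touched, but the hand-in returned no verdict.

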